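# Flip the seed-counting tray over the board edge

## Task

Turn the black seed-counting tray upside down without picking it up: with the fingertips, push it flat along the table up against the raised edge of the grey board, then push up its opposite side, the one away from the board, so that it stands up against that edge and tips over onto the board. It must end lying flat on the board, wells down; do not lift or carry it, and leave the tin, the jar and the dish where they are.

Things in the scene. Friction and masses are not known exactly. Their poses are not given: they have to be found in the camera images.
- board: Fixed flat grey board on the table, 160 (its x) x 240 (its y) x 7 mm thick. Origin at the centre of its underside, on the table top. Its own +x points horizontally from the edge that faces the tray inwards over the board: the direction in which to push and tip the tray; y runs along that edge, z up.
- board_edge (a point): Middle of the board's edge that faces the tray (a 240 mm long vertical step, 7 mm high); the point lies at the top of the step, 80 mm from the board's centre against its x. Same axes as the board.
- tray: Loose black plastic slab, 80 (its x) x 110 (its y) x 16 mm thick, 130 to 250 g; upper face marked with 12 round wells, underside plain with a paper label. Starts flat on the table, wells up, 20 to 70 mm before the board's edge, turned up to 0.2 rad from square to it. Origin at the centre of its underside; z out of the wells side; +x towards the board.
- tray_center (a point): Centre of the tray, half-way up its thickness. Axes as tray.
- tray_lead (a point): Middle of the tray's side that faces the board (plain, upright, 16 mm high), half-way up its thickness, 40 mm from the tray's centre along its x. Held against the board's edge, the tray turns about the top of the step and falls over onto the board by itself a little beyond upright.
- tin: Bystander: square steel tin with lid, 68 x 68 x 103 mm high, beyond the board. Origin at the centre of its underside.
- jar: Bystander: round amber glass jar with black lid, 52 mm wide, 75 mm high, beyond the board. Origin at the centre of its underside.
- dish: Bystander: shallow round white bowl, 70 mm wide, 22 mm high, beside the board's edge on the side away from the robot. Origin at the centre of its underside.
- tray_back (a point): Middle of the tray's opposite side (away from the board), half-way up, 40 mm from the tray's centre against its x. This side is bevelled underneath along its whole length: 10 mm deep at the bottom, running out 8 mm up. A fingertip close to the table gets under it, and pushing forward and up raises this side.

How it is judged:
By the outcome, as a careful person would: the job done as asked, in the order asked, and still so for the second after the job is handed in, with the robot touching nothing.
It also fails if it takes over 58 s, if anything falls off the work surface, if the arm or the gripper's body presses on something with over 40 N, if the wrist force passes 120 N, or if a joint passes its speed limit or range.

## Robot

A 7-joint arm with a two-finger parallel gripper is mounted at the origin on the work surface. World frame = base frame: x ahead of the robot, y to its left, z up, the work surface at z = 0. Lengths are in m, angles in rad, forces in N, time in s.
With the tool pointing down it reaches from about 0.425 to 0.925 m from the base axis. Payload 6.8 kg.
Tool frame: the origin (TCP) lies on the mounting face of the last link; the fingertips stand 173 mm ahead of it and the grasp point (between the pads) lies 155 mm ahead of it; z points along the fingers, y is the line along which they close (so a half turn about z gives the same grasp; the last joint's range is limited). The gripper opens to 85 mm and grips with 20 to 120 N. Pads are 22 mm wide; open, the fingers measure 114 mm over their backs; the gripper's body (76 mm by 85 mm) begins 54 mm behind the grasp point. The pads swing forward as they close: fully open they stand 13 mm farther back than shut.
Start: joints at [1.181, 0.477, 0.022, 1.555, -0.011, 1.109, -0.083], TCP at [0.188, -0.648, 0.405] pointing down, gripper open.
Joint ranges: [-2.96, 2.96], [-0.34, 2.1], [-1.41, 1.46], [0.24, 2.44], [-1.37, 4.51], [0.17, 1.92], [-2.96, 2.96]. Speed limits (rad/s): [2.39, 2.39, 3.14, 3.14, 3.14, 3.14, 3.14].

## Interface

Orientations are given as a unit quaternion [w, x, y, z].
In Python, from station import bot gives the robot as it stands. The module is installed in compiled form; this text tells all that it offers.
- The arm moves only by the shell command python3 -m pendant 'ROWS' [FORCE]. ROWS is JSON, a list of rows, each a list of 5 numbers: the finger opening in m, from 0 to 0.0854, then the shift along the tool's x, y, z in m, then the turn about the tool's z in degrees. In form: [[jaw, x, y, z, yaw], ...]. A call has 1 to 12 rows; each row shifts and turns the commanded pose from where the row before left it, along the tool's axes as they then stand; what a row does not reach is not made up. A row lasts 1/12 s, in which the tool goes at most 41.7 mm and 7.16 degrees, less where a joint would pass 70% of its speed; a pose out of reach is approached as far as the arm can. A call with a gripper value outside its range is refused whole. The fingers move at their own pace and stop on an object; FORCE is the grip in N (left out, the last holds). Time passes only in rows, so rows that do not move let the fingers close. It gives the time, the measured TCP pose, the force, the opening and the grip force at its end, in the units of the state.
- bot.get_obs(): the state, without advancing time (a new reading comes with each control period).
- bot.read_camera(name): name is "scene" or "top"; returns (picture, depth): 400x640x3 uint8, blue, green, red; 400x640 float32, m along the optical axis (not along the pixel's ray), 0 where there is no reading.
- bot.camera_model(name): a dict with "intrinsics" (3x3 intrinsics, pixels), "dist_coeffs" ([k1, k2, p1, p2, k3] as OpenCV has them; the pictures are not rectified), "R" (3x3) and "t" (3): a world point X has camera coordinates R X + t. Camera axes: x right, y down, z forward; pixel columns grow to the right and rows downward; lengths in m; the calibration is good to about 2 mm. A picture is of the moment at which its call begins. camera_model takes no time and is no camera call.
- bot.hand_in(): hands the job in; it is judged then, once.
Trained networks look in the newest picture that a camera, given by its name, has taken for a name from the list of things; names that differ only in an ending like _2 or _b are one class to them, and where a whole thing is asked for, a point or a joint stands for the part that bears it (a point fixed in the world has none). Each returns a list of dicts, best first, with "score" (0 to 1); they miss things now and then, are a little off and sometimes report something else, mostly with a low value. They report only what shows in the picture. A call takes as long as a camera call.
- bot.boxes_of(name, camera): "at" ([column, row] in pixels, amid what is visible of it).
- bot.trace(name, camera): "mask" (400x640 bool, what is visible of it) and "at" ([column, row] in pixels, amid what is visible of it).
- bot.pinpoint(name, camera): "at" ([column, row] in pixels: a listed point, or the origin of a listed thing).
The state is a dict: "t": time; "q": joint angles; "joint_vel": joint speeds; "joint_torque": joint torques, N m; "eef_pos": TCP position; "tool_rot": TCP orientation; "contact_force": force on the tool from outside, world axes, zero at the start; "torque": the same for the moment, N m; "gripper_width": opening from 0.0 (shut) to 1.0 (fully open); "grasp_force": force on a finger pad.
Only numpy, scipy, OpenCV 4.12 (cv2) and the standard library are available. Lean on these libraries where they do the work, as an engineer would, in place of code of your own. Each camera call takes 0.05 s, during which the arm holds its last target. There are 200 camera calls.

## Working session

There is one attempt and no reset: what is moved stays moved. The work goes in short steps, Python scripts to look and compute and a shell command to move; the robot and the scene stay as the last step left them, time stands still between calls to the robot, and variables do not carry over. Pictures are saved under pics/ and viewed, at most 10 in all, crops included, and the job is handed in when it is done.

```bash
mkdir -p pics; cat > h.py <<'E'
import numpy as np, cv2
from station import bot
from scipy.spatial.transform import Rotation as Rn
def ray(cam,px,z):
    m=bot.camera_model(cam);K=np.array(m["intrinsics"]);R=np.array(m["R"]);t=np.array(m["t"])
    u=cv2.undistortPoints(np.array([[px]],float),K,np.array(m["dist_coeffs"]))[0,0]
    d=R.T@np.array([u[0],u[1],1]);c=-R.T@t
    return c+d*(z-c[2])/d[2]
def tool():
    o=bot.get_obs();q=np.array(o["tool_rot"]);return o,np.array(o["eef_pos"]),Rn.from_quat(q[[1,2,3,0]]).as_matrix()
def snap(cam,name):
    im,d=bot.read_camera(cam);cv2.imwrite("pics/"+name+".png",im);return im,d
E
python3 - <<'E'
from h import *
a,_=snap("top","top0");b,_=snap("scene","scene0")
cv2.imwrite("pics/both0.png",np.vstack([a,b])[:, :] if 0 else cv2.resize(np.hstack([a,b]),(800,250)))
for n,z in [("board",0),("board_edge",.007),("tray",0),("tray_center",.008),("tray_lead",.008),("tray_back",.008),("tin",0),("jar",0),("dish",0)]:
    for c in ("top","scene"):
        for r in bot.pinpoint(n,c)[:1]: print(n,c,np.round(r["at"],0),round(r["score"],2),ray(c,r["at"],z).round(3))
o,p,R=tool();print(o["t"],p,R.round(3),o["gripper_width"])
E
```

```text
board top [334. 131.] 0.71 [0.787 0.048 0.   ]
board scene [290. 210.] 0.68 [0.564 0.088 0.   ]
board_edge top [352. 222.] 0.67 [0.576 0.016 0.007]
board_edge scene [280. 227.] 0.58 [0.58  0.019 0.007]
tray top [384. 203.] 0.73 [ 0.619 -0.059  0.   ]
tray scene [275. 258.] 0.74 [ 0.617 -0.056  0.   ]
tray_center top [386. 205.] 0.81 [ 0.613 -0.061  0.008]
tray_center scene [274. 253.] 0.9 [ 0.613 -0.053  0.008]
tray_lead top [368. 205.] 0.78 [ 0.613 -0.021  0.008]
tray_lead scene [282. 243.] 0.85 [ 0.612 -0.021  0.008]
tray_back top [402. 198.] 0.67 [ 0.626 -0.099  0.008]
tray_back scene [266. 269.] 0.68 [ 0.623 -0.096  0.008]
tin top [237. 216.] 0.87 [0.597 0.27  0.   ]
tin scene [340. 173.] 0.94 [0.6   0.278 0.   ]
jar top [255. 275.] 0.61 [0.466 0.232 0.   ]
jar scene [286. 171.] 0.72 [0.466 0.222 0.   ]
dish top [337. 133.] 0.93 [0.783 0.043 0.   ]
dish scene [369. 252.] 0.63 [0.779 0.045 0.   ]
1.0 [ 0.18771753 -0.64838035  0.40474251] [[ 0.961  0.278  0.   ]
 [ 0.278 -0.961 -0.   ]
 [-0.     0.    -1.   ]] 0.9995479171587369
```

View pics/top0.png

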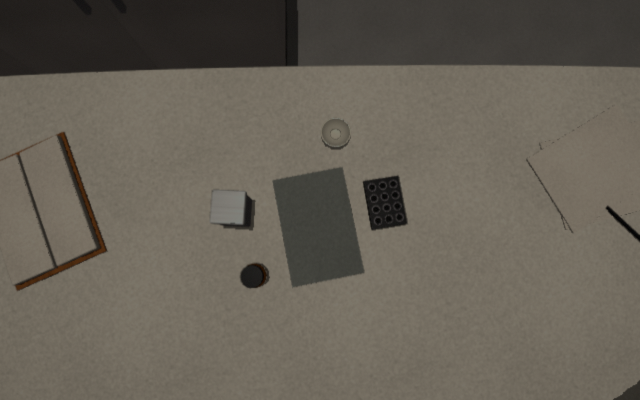

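View pics/scene0.png

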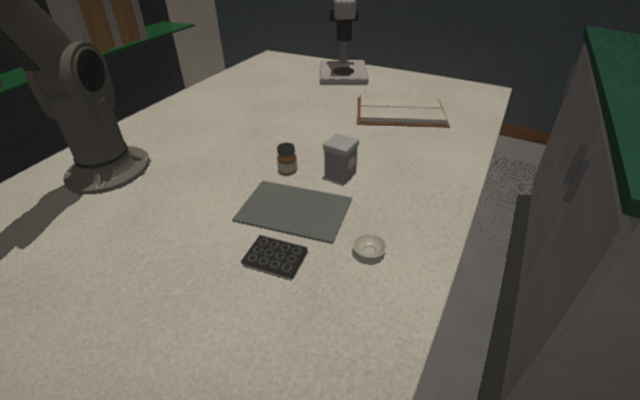

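The top view shows the tray, with corners about (363,181), (399,176), (407,227) and (370,230). It lies right of the board's edge, which runs from (343,168) to (364,272). Pushing goes left in the image, which is world +y. The dish is at (336,133), the tin at (230,207) and the jar at (253,275).

```bash
python3 - <<'E'
from h import *
bot.read_camera("top")
for n,z in (("board",.007),("tray",.016)):
    r=bot.trace(n,"top")[0];m=r["mask"].astype(np.uint8)
    c=max(cv2.findContours(m,cv2.RETR_EXTERNAL,cv2.CHAIN_APPROX_NONE)[0],key=cv2.contourArea)[:,0]
    P=np.array([ray("top",p,z)[:2] for p in c])
    (cx,cy),s,a=cv2.minAreaRect((P*1000).astype(np.float32))
    print(n,r["score"],cx,cy,s,a);print(cv2.boxPoints(((cx,cy),s,a)).round(1))
E
```

```text
board 0.8 570.3374633789062 91.77045440673828 (238.74383544921875, 161.07948303222656) 9.808629035949707
[[439.  150.8]
 [466.4  -7.9]
 [701.7  32.7]
 [674.2 191.5]]
tray 0.88 617.6187133789062 -58.18947982788086 (110.22932434082031, 83.45352172851562) 7.35719633102417
[[ 557.6  -23.9]
 [ 568.3 -106.6]
 [ 677.6  -92.5]
 [ 666.9   -9.7]]
```

```bash
python3 -m pendant '[[0.045,0.024,-0.0155,0,0],[0.045,0.024,-0.0155,0,0],[0.045,0.024,-0.0155,0,0],[0.045,0.024,-0.0155,0,0],[0.045,0.024,-0.0155,0,0],[0.045,0.024,-0.0155,0,0],[0.045,0.024,-0.0155,0,0],[0.045,0.024,-0.0155,0,0],[0.045,0.024,-0.0155,0,0],[0.045,0.024,-0.0155,0,0],[0.045,0.024,-0.0155,0,0],[0.045,0.024,-0.0155,0,0]]' 40
python3 -m pendant '[[0.045,0.024,-0.0155,0,0],[0.045,0.024,-0.0155,0,0],[0.045,0.024,-0.0155,0,0],[0.045,0.024,-0.0155,0,0],[0.045,0.024,-0.0155,0,0],[0.045,0.024,-0.0155,0,0],[0.045,0.024,-0.0155,0,0],[0.045,0.024,-0.0155,0,0],[0.045,0.024,-0.0155,0,0],[0.045,0.024,-0.0155,0,0],[0.045,0.024,-0.0155,0,0],[0.045,0.024,-0.0155,0,0]]'
python3 -m pendant '[[0.045,0,0,0.01,-7],[0.045,0,0,0.01,-7],[0.045,0,0,0.01,-7],[0.045,0,0,0.01,-7],[0.045,0,0,0.01,-7],[0.045,0,0,0.01,-7],[0.045,0,0,0.01,-7],[0.045,0,0,0.01,-7],[0.045,0,0,0.01,-7],[0.045,0,0,0.01,-7],[0.045,0,0,0.01,-7],[0.045,0,0,0.01,-7]]'
cat >> h.py <<'E'
E_=np.array([.584,.013]);e=np.array([.985,.170]);n=np.array([-.170,.985])
def st():
    o,p,R=tool();d=p[:2]-E_;f=np.array(o["contact_force"])
    print("t %.2f along %.1f norm %.1f z %.1f mm yawx %.1f jaw %.3f F n,e,z %.1f %.1f %.1f"%(o["t"],d@e*1e3,d@n*1e3,p[2]*1e3,np.degrees(np.arctan2(R[1,0],R[0,0])),o["gripper_width"],f[:2]@n,f[:2]@e,f[2]))
E
python3 -c "
from h import *
st()"
```

```text
t: 2.15
eef_pos: [0.4134, -0.3885, 0.4049]
tool_rot: [0.0, 0.99, 0.14, 0.0]
contact_force: [0.0, 0.2, -0.1]
gripper_width: 0.527
grasp_force: 0.0
t: 3.15
eef_pos: [0.6383, -0.1298, 0.4048]
tool_rot: [0.0, 0.99, 0.14, 0.0]
contact_force: [-0.1, -0.8, -0.2]
gripper_width: 0.526
grasp_force: 0.0
t: 4.15
eef_pos: [0.6376, -0.1311, 0.2843]
tool_rot: [0.0, 0.64, 0.769, 0.0]
contact_force: [-0.3, -0.1, 0.6]
gripper_width: 0.527
grasp_force: 0.0
t 4.15 along 28.3 norm -151.0 z 284.3 mm yawx 100.5 jaw 0.527 F n,e,z -0.0 -0.3 0.6
```

```bash
python3 -m pendant '[[0.045,-0.001,-0.001,0.01,0.1],[0.045,-0.001,-0.001,0.01,0.1],[0.045,-0.001,-0.001,0.01,0.1],[0.045,-0.001,-0.001,0.01,0.1],[0.045,-0.001,-0.001,0.01,0.1],[0.045,0,-0.001,0.01,0.1],[0.045,0,-0.001,0.01,0.1],[0.045,0,0,0.01,0],[0.045,0,0,0.01,0],[0.045,0,0,0.01,0],[0.045,0,0,0.004,0],[0.045,0,0,0,0]]'
python3 -m pendant '[[0.045,0,0,0.002,0],[0.045,0,0,0.002,0],[0.045,0,0,0,0]]'; python3 -m pendant '[[0.045,0,0,0.002,0],[0.045,0,0,0,0]]';python3 - <<'E'
from h import *
st()
im,_=snap("scene","s1");cv2.imwrite("pics/s1c.png",cv2.resize(im[150:330,190:400],None,fx=3,fy=3))
E
```

```text
t: 5.15
eef_pos: [0.6311, -0.1369, 0.1793]
tool_rot: [-0.001, 0.646, 0.763, -0.001]
contact_force: [-0.1, 0.0, 0.6]
gripper_width: 0.529
grasp_force: 0.0
t: 5.4
eef_pos: [0.6317, -0.137, 0.1768]
tool_rot: [0.0, 0.647, 0.763, 0.0]
contact_force: [-0.0, 0.1, 0.1]
gripper_width: 0.527
grasp_force: 0.0
t: 5.57
eef_pos: [0.6315, -0.1371, 0.1748]
tool_rot: [0.0, 0.647, 0.763, 0.0]
contact_force: [0.2, -0.1, 0.1]
gripper_width: 0.527
grasp_force: 0.0
t 5.57 along 21.3 norm -155.9 z 174.8 mm yawx 99.4 jaw 0.527 F n,e,z -0.1 0.2 0.1
```

View pics/s1c.png

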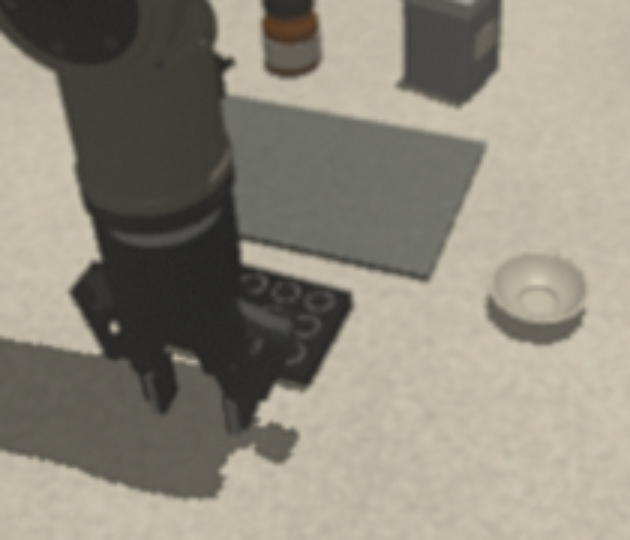

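The two fingertips, at crop (160,408) and (238,430), stand just behind the tray and slightly above the table. Next I feel for the table.

```bash
for i in 1; do python3 -m pendant '[[0.045,0,0,0.0015,0],[0.045,0,0,0,0]]'|grep -E "eef|contact"; python3 -m pendant '[[0.045,0,0,0.0015,0],[0.045,0,0,0,0]]'|grep -E "eef|contact";  python3 -m pendant '[[0.045,0,0,0.0015,0],[0.045,0,0,0,0]]'|grep -E "eef|contact"; done
```

```text
eef_pos: [0.6315, -0.1371, 0.1731]
contact_force: [0.3, -0.1, 0.2]
eef_pos: [0.6314, -0.137, 0.1714]
contact_force: [0.6, 0.4, -0.4]
eef_pos: [0.6316, -0.1369, 0.1713]
contact_force: [-4.2, 0.6, 11.1]
```

```bash
python3 -m pendant '[[0.045,0,0,-0.0015,0],[0.045,0,0,-0.0015,0],[0.045,0.004,0,0,0],[0.045,0.004,0,0,0],[0.045,0.004,0,0,0],[0.045,0.004,0,0,0],[0.045,0.004,0,0,0],[0.045,0.003,0,0,0],[0.045,0.003,0,0,0],[0.045,0.003,0,0,0],[0.045,0.003,0,0,0],[0.045,0.003,0,0,0]]' >/dev/null; python3 -c "
from h import *
st()"
python3 -m pendant '[[0.045,0.003,0,0,0],[0.045,0.003,0,0,0],[0.045,0.003,0,0,0],[0.045,0.003,0,0,0],[0.045,0.003,0,0,0],[0.045,0,0,0,0]]' >/dev/null; python3 -c "
from h import *
st()
im,_=snap('top','t2');cv2.imwrite('pics/t2c.png',cv2.resize(im[150:300,260:450],None,fx=4,fy=4))"
```

```text
t 7.12 along 21.5 norm -121.0 z 173.2 mm yawx 99.4 jaw 0.528 F n,e,z -0.8 0.2 0.1
t 7.62 along 21.7 norm -104.8 z 173.2 mm yawx 99.5 jaw 0.530 F n,e,z 0.2 0.3 -0.2
```

View pics/t2c.png

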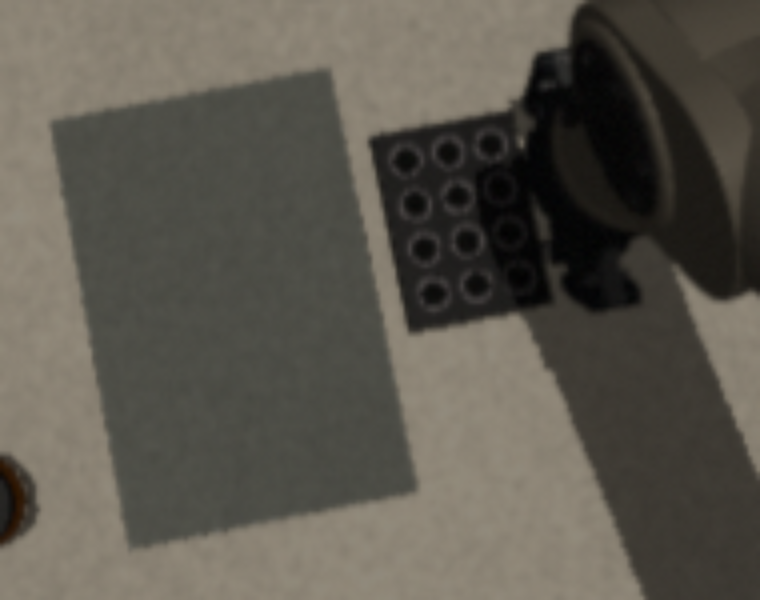

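The tray is now square to the edge, with a gap of about 28 crop px (~14 mm). I keep pushing.

```bash
python3 -m pendant '[[0.045,0.003,0,0,0],[0.045,0.003,0,0,0],[0.045,0.003,0,0,0],[0.045,0.002,0,0,0],[0.045,0,0,0,0]]' >/dev/null; python3 -c "
from h import *
st()"
python3 -m pendant '[[0.045,0.0015,0,0,0],[0.045,0.0015,0,0,0],[0.045,0,0,0,0]]' >/dev/null; python3 -c "
from h import *
st()"
python3 -m pendant '[[0.045,0.0015,0,0,0],[0.045,0,0,0,0]]' >/dev/null; python3 -c "
from h import *
st()"
```

```text
t 8.08 along 21.7 norm -94.0 z 173.2 mm yawx 99.5 jaw 0.529 F n,e,z 0.4 -1.0 0.9
t 8.33 along 21.7 norm -91.6 z 173.2 mm yawx 99.5 jaw 0.529 F n,e,z -0.5 0.3 -0.0
t 8.50 along 21.9 norm -91.0 z 173.3 mm yawx 99.4 jaw 0.526 F n,e,z -2.9 1.3 -0.6
```

```bash
python3 -m pendant '[[0.045,0.001,0,0,0],[0.045,0,0,0,0]]' >/dev/null; python3 -c "
from h import *
st()"
python3 -m pendant '[[0.045,0.001,0,0,0],[0.045,0,0,0,0]]' >/dev/null; python3 -c "
from h import *
st()"
python3 -m pendant '[[0.045,0.0005,0,-0.001,0],[0.045,0.0005,0,-0.001,0],[0.045,0,0,-0.001,0],[0.045,0,0,-0.001,0],[0.045,0,0,0,0]]' >/dev/null; python3 -c "
from h import *
st()
im,_=snap('scene','s3');cv2.imwrite('pics/s3c.png',cv2.resize(im[170:300,200:360],None,fx=4,fy=4))"
```

```text
t 8.67 along 21.9 norm -90.8 z 173.4 mm yawx 99.4 jaw 0.531 F n,e,z -5.7 0.7 -0.6
t 8.83 along 22.0 norm -90.6 z 173.5 mm yawx 99.4 jaw 0.524 F n,e,z -7.4 2.1 -0.5
t 9.25 along 21.9 norm -90.1 z 177.7 mm yawx 99.3 jaw 0.522 F n,e,z -8.0 0.7 0.0
```

View pics/s3c.png

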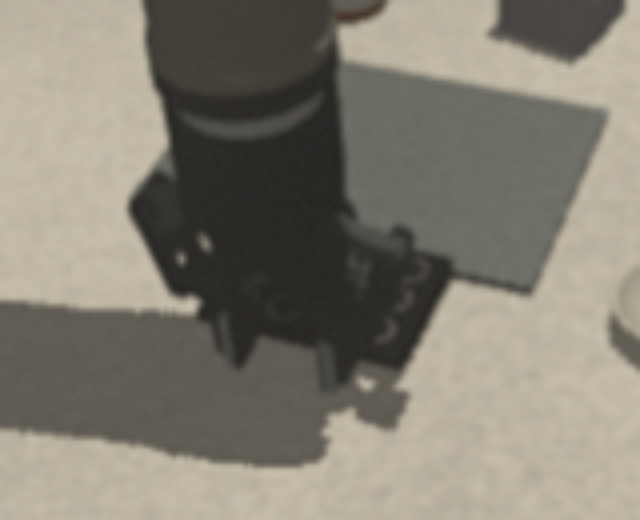

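```bash
cat >> h.py <<'E'
def cloud(cam,tag=None):
    im,d=bot.read_camera(cam)
    m=bot.camera_model(cam);K=np.array(m["intrinsics"]);R=np.array(m["R"]);t=np.array(m["t"])
    v,u=np.nonzero(d>0);pt=np.c_[u,v].astype(float)
    x=cv2.undistortPoints(pt[:,None],K,np.array(m["dist_coeffs"]))[:,0]
    X=np.c_[x,np.ones(len(x))]*d[v,u][:,None];W=(X-t)@R
    q=W[:,:2]-E_
    return np.c_[q@e,q@n,W[:,2]]*1e3,im[v,u]
def prof(cam="scene",lo=60,hi=73):
    P,c=cloud(cam)
    s=(P[:,0]>lo)&(P[:,0]<hi)&(P[:,1]>-130)&(P[:,1]<100)&(c.max(1)<75)
    for a in range(-130,100,10):
        k=s&(P[:,1]>=a)&(P[:,1]<a+10)
        if k.sum(): print(a+5,k.sum(),np.round(np.percentile(P[k,2],[5,50,95]),0))
E
python3 -c "
from h import *
for c in ('scene','top'): print(c);prof(c)"
```

```text
scene
-125 256 [305. 329. 357.]
-115 16 [312. 336. 342.]
-105 81 [ 56. 111. 287.]
-95 196 [ 62. 200. 334.]
-85 79 [ 56. 263. 339.]
-75 61 [ 12.  21. 338.]
-65 25 [ 19.  21. 336.]
-55 45 [ 19. 326. 340.]
-45 20 [18. 19. 37.]
-35 20 [17. 18. 19.]
-25 19 [16. 18. 19.]
-15 20 [17. 17. 19.]
-5 14 [14. 16. 17.]
5 1 [5. 5. 5.]
top
-125 10 [355. 361. 365.]
-115 40 [351. 358. 363.]
-105 44 [335. 350. 358.]
-95 18 [ -1. 349. 353.]
-85 38 [ -2.  64. 349.]
-75 41 [18. 21. 89.]
-65 25 [18. 20. 22.]
-55 27 [17. 19. 21.]
-45 26 [17. 19. 21.]
-35 28 [16. 18. 20.]
-25 27 [16. 18. 21.]
-15 27 [16. 17. 20.]
-5 26 [14. 16. 18.]
5 10 [ 7.  9. 16.]
```

```bash
python3 -m pendant '[[0.045,0.0003,0,-0.0029,0],[0.045,0.0004,0,-0.0029,0],[0.045,0.0005,0,-0.0029,0],[0.045,0.0006,0,-0.0029,0],[0.045,0,0,0,0]]' >/dev/null; python3 -c "
from h import *
st();prof('top')"|grep -E 't |^-[1-7]5'
python3 -m pendant '[[0.045,0.0007,0,-0.0029,0],[0.045,0.0008,0,-0.0029,0],[0.045,0.0009,0,-0.0029,0],[0.045,0.001,0,-0.0029,0],[0.045,0,0,0,0]]' >/dev/null; python3 -c "
from h import *
st();prof('top')"|grep -E 't |^-[1-7]5'
```

```text
t 9.82 along 21.9 norm -88.1 z 189.6 mm yawx 99.3 jaw 0.530 F n,e,z -7.5 1.5 1.5
-75 38 [ 31.  72. 110.]
-65 29 [28. 31. 34.]
-55 27 [26. 28. 31.]
-45 28 [24. 26. 28.]
-35 26 [22. 24. 27.]
-25 28 [20. 22. 25.]
-15 25 [17. 20. 22.]
t 10.28 along 21.9 norm -84.4 z 201.4 mm yawx 99.4 jaw 0.531 F n,e,z -8.4 -0.4 1.4
-75 40 [ 41.  88. 137.]
-65 29 [38. 41. 44.]
-55 29 [36. 39. 41.]
-45 27 [31. 34. 37.]
-35 28 [29. 31. 34.]
-25 28 [24. 26. 30.]
-15 28 [20. 23. 26.]
```

```bash
python3 -m pendant '[[0.045,0.001,0,-0.0026,0],[0.045,0.0011,0,-0.0026,0],[0.045,0.0012,0,-0.0025,0],[0.045,0.0013,0,-0.0025,0],[0.045,0.0014,0,-0.0024,0],[0.045,0,0,0,0]]' >/dev/null; python3 -c "
from h import *
st();prof('top')"|grep -E 't |^-[1-7]5'
python3 -m pendant '[[0.045,0.0014,0,-0.0024,0],[0.045,0.0015,0,-0.0023,0],[0.045,0.0016,0,-0.0023,0],[0.045,0.0017,0,-0.0022,0],[0.045,0.0018,0,-0.0022,0],[0.045,0,0,0,0]]' >/dev/null; python3 -c "
from h import *
st();prof('top')"|grep -E 't |^-[1-7]5'
```

```text
t 10.83 along 22.0 norm -78.1 z 214.0 mm yawx 99.4 jaw 0.525 F n,e,z -5.5 -0.1 3.7
-75 25 [ -0. 100. 386.]
-65 38 [ 51.  75. 120.]
-55 31 [48. 52. 55.]
-45 32 [42. 45. 50.]
-35 27 [38. 39. 43.]
-25 30 [30. 34. 38.]
-15 28 [25. 28. 31.]
t 11.38 along 22.0 norm -69.3 z 225.5 mm yawx 99.4 jaw 0.526 F n,e,z -5.4 -0.7 3.7
-75 21 [ -1. 396. 400.]
-65 14 [105. 117. 398.]
-55 38 [ 63.  66. 126.]
-45 34 [56. 60. 64.]
-35 32 [46. 50. 55.]
-25 32 [37. 42. 47.]
-15 30 [29. 34. 39.]
```

```bash
python3 -m pendant '[[0.045,0.0018,0,-0.0018,0],[0.045,0.0019,0,-0.0016,0],[0.045,0.002,0,-0.0014,0],[0.045,0.002,0,-0.001,0],[0.045,0.002,0,-0.0005,0],[0.045,0,0,0,0]]' >/dev/null; python3 -c "
from h import *
st();prof('top')"|grep -E 't |^-[1-7]?5'
python3 -m pendant '[[0.045,0.002,0,-0.0003,0],[0.045,0.002,0,-0.0003,0],[0.045,0.002,0,-0.0003,0],[0.045,0.002,0,-0.0003,0],[0.045,0,0,0,0]]' >/dev/null; python3 -c "
from h import *
st();prof('top')"|grep -E 't |^-[1-7]?5'
```

```text
t 11.93 along 21.9 norm -57.5 z 230.8 mm yawx 99.5 jaw 0.526 F n,e,z -1.9 0.3 1.8
-75 62 [391. 406. 414.]
-65 18 [339. 403. 407.]
-55 12 [ -1. 399. 405.]
-45 27 [ 72.  76. 145.]
-35 38 [66. 71. 79.]
-25 33 [51. 58. 65.]
-15 31 [38. 44. 50.]
-5 34 [25. 30. 36.]
t 12.40 along 21.9 norm -49.4 z 231.9 mm yawx 99.5 jaw 0.526 F n,e,z -1.2 -0.0 0.8
-75 52 [405. 414. 420.]
-65 57 [392. 406. 414.]
-55 18 [ -0. 405. 408.]
-45 9 [ 47. 402. 403.]
-35 23 [ 79.  81. 144.]
-25 35 [67. 76. 83.]
-15 35 [50. 58. 66.]
-5 34 [30. 37. 46.]
```

```bash
python3 -m pendant '[[0.045,0.002,0,-0.0005,0],[0.045,0.002,0,-0.0005,0],[0.045,0.002,0,-0.0005,0],[0.045,0.002,0,-0.0005,0],[0.045,0.002,0,-0.0005,0],[0.045,0.002,0,-0.0005,0],[0.045,0.002,0,-0.0005,0],[0.045,0,0,0,0]]' >/dev/null; python3 -c "
from h import *
st();prof('top')
im,_=snap('scene','s4');cv2.imwrite('pics/s4c.png',cv2.resize(im[170:300,200:360],None,fx=4,fy=4))"|grep -E 't |^-?[1-7]?5'
```

```text
t 13.12 along 22.1 norm -35.8 z 235.5 mm yawx 99.5 jaw 0.524 F n,e,z -0.2 -0.1 0.4
-65 41 [413. 420. 424.]
-55 76 [393. 413. 421.]
-45 23 [403. 409. 414.]
-35 10 [404. 407. 409.]
-25 11 [ 72.  80. 405.]
-15 31 [83. 86. 88.]
-5 43 [47. 65. 79.]
5 37 [ 7. 26. 43.]
15 2 [8. 8. 8.]
```

View pics/s4c.png

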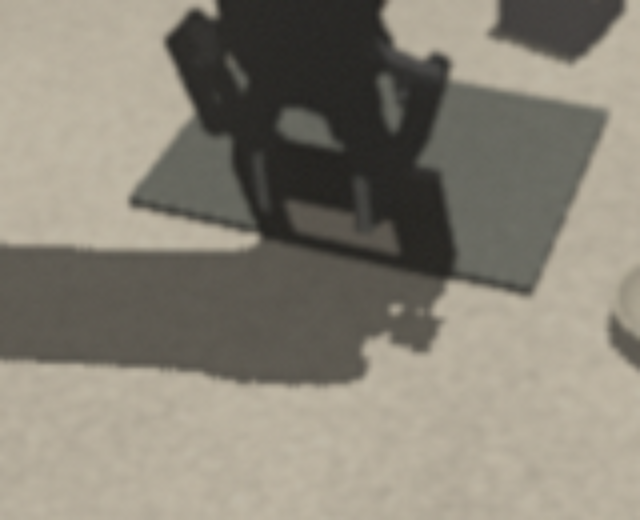

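The tray stands about 75° up at the board's edge, with its bottom line from crop (260,240) to (450,275). The labelled underside faces the fingers. I push on gently past upright.

```bash
python3 -m pendant '[[0.045,0.002,0,-0.0003,0],[0.045,0.002,0,-0.0003,0],[0.045,0.002,0,-0.0003,0],[0.045,0.002,0,-0.0003,0],[0.045,0.002,0,-0.0003,0],[0.045,0.002,0,-0.0003,0],[0.045,0,0,0,0]]' >/dev/null; python3 -c "
from h import *
st();prof('top')"|grep -E 't |^-?[1-7]?5'
python3 -m pendant '[[0.045,0.002,0,0,0],[0.045,0.002,0,0,0],[0.045,0.002,0,0,0],[0.045,0,0,0,0]]' >/dev/null; python3 -c "
from h import *
st();prof('top')"|grep -E 't |^-?[1-7]?5'
```

```text
t 13.80 along 22.2 norm -23.8 z 237.3 mm yawx 99.5 jaw 0.522 F n,e,z -0.2 -1.1 -0.1
-55 28 [414. 423. 427.]
-45 75 [407. 417. 425.]
-35 38 [393. 409. 416.]
-25 15 [405. 409. 413.]
-15 9 [ 78. 404. 408.]
-5 29 [80. 86. 89.]
5 53 [12. 58. 89.]
15 3 [7. 7. 9.]
t 14.18 along 22.2 norm -17.9 z 237.2 mm yawx 99.5 jaw 0.526 F n,e,z -0.1 -1.2 0.6
-45 54 [413. 421. 427.]
-35 77 [396. 413. 423.]
-25 21 [406. 411. 415.]
-15 9 [406. 408. 410.]
-5 10 [ 78.  83. 405.]
5 52 [12. 85. 89.]
15 4 [ 7.  8. 60.]
```

```bash
python3 -m pendant '[[0.045,0.002,0,0,0],[0.045,0.002,0,0,0],[0.045,0.002,0,0,0],[0.045,0.001,0,0,0],[0.045,0,0,0,0],[0.045,0,0,0,0]]' >/dev/null; python3 -c "
from h import *
st();prof('top')"|grep -E 't |^-?[1-9]?5'
python3 -m pendant '[[0.045,0.001,0,0,0],[0.045,0.001,0,0,0],[0.045,0.001,0,0,0],[0.045,0.001,0,0,0],[0.045,0,0,0,0],[0.045,0,0,0,0]]' >/dev/null; python3 -c "
from h import *
st();prof('top')"|grep -E 't |^-?[1-9]?5'
```

```text
t 14.73 along 22.2 norm -11.4 z 237.2 mm yawx 99.5 jaw 0.530 F n,e,z 0.8 0.0 -0.5
-45 14 [416. 423. 427.]
-35 64 [410. 420. 425.]
-25 67 [395. 412. 421.]
-15 22 [404. 410. 415.]
-5 6 [405. 407. 409.]
5 8 [32. 85. 87.]
15 37 [ 5. 86. 90.]
t 15.28 along 22.2 norm -7.4 z 237.2 mm yawx 99.5 jaw 0.529 F n,e,z 0.1 0.0 0.2
-35 47 [413. 422. 426.]
-25 82 [396. 415. 424.]
-15 24 [405. 410. 415.]
-5 13 [405. 408. 413.]
5 3 [406. 406. 407.]
15 23 [ 7. 86. 88.]
25 26 [ 7. 85. 87.]
```

```bash
python3 -c "
from h import *
im,_=snap('scene','s5');cv2.imwrite('pics/s5c.png',cv2.resize(im[170:300,200:360],None,fx=4,fy=4))
P,c=cloud('scene')
s=(P[:,0]>55)&(P[:,0]<74)&(P[:,1]>-30)&(P[:,1]<60)&(c.max(1)<60)&(P[:,2]<100)
for z in range(0,100,8):
    k=s&(P[:,2]>=z)&(P[:,2]<z+8)
    if k.sum(): print(z+4,k.sum(),np.percentile(P[k,1],[5,50,95]).round(0))
"
```

```text
4 8 [-1.  0.  1.]
12 12 [-7. -6. -4.]
20 27 [-7. -5. -4.]
28 30 [-5. -3. -1.]
36 34 [-3. -1.  1.]
44 32 [-1.  1.  3.]
52 27 [2. 3. 5.]
60 31 [3. 6. 7.]
68 32 [ 6.  8. 10.]
76 47 [-15.  10.  14.]
84 46 [-16.  16.  26.]
92 19 [-16. -14.  -4.]
100 5 [-17. -15. -13.]
```

View pics/s5c.png

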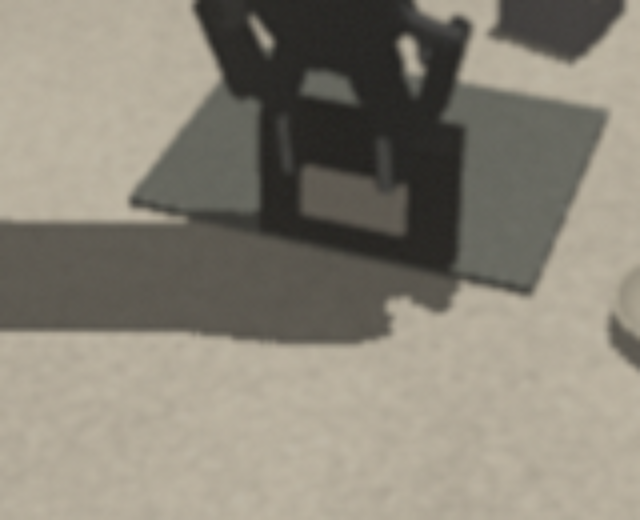

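The tray stands at the edge about 14° past upright, on its lead side (crop (262,230) to (455,270)), with the label facing the fingers. It needs a little more push.

```bash
python3 -m pendant '[[0.045,0.002,0,0,0],[0.045,0.002,0,0,0],[0.045,0.002,0,0,0],[0.045,0.002,0,0,0],[0.045,0,0,0,0],[0.045,0,0,0,0]]' >/dev/null; python3 -c "
from h import *
st();prof('top')"|grep -E 't |^-?[1-9]?5'
```

```text
t 15.93 along 22.3 norm 0.8 z 237.2 mm yawx 99.5 jaw 0.530 F n,e,z -1.2 0.5 -0.1
-25 61 [413. 422. 427.]
-15 78 [399. 415. 425.]
-5 25 [406. 411. 415.]
5 10 [406. 408. 412.]
15 7 [ 22.  24. 292.]
25 28 [22. 24. 26.]
35 25 [21. 22. 25.]
45 26 [21. 24. 26.]
55 27 [22. 24. 26.]
65 27 [21. 23. 26.]
75 28 [21. 24. 26.]
85 26 [18. 22. 24.]
95 15 [ 6. 16. 20.]
```

It is over and lies flat, with its top at 23 mm (7 + 16). I retreat up and back.

```bash
python3 -m pendant '[[0.045,-0.01,0,-0.01,0],[0.045,-0.02,0,-0.02,0],[0.045,-0.025,0,-0.02,0],[0.045,-0.025,0,-0.02,0],[0.045,-0.025,0,-0.02,0],[0.045,-0.025,0,-0.01,0],[0.045,-0.025,0,0,0],[0.045,-0.025,0,0,0],[0.045,-0.02,0,0,0],[0.045,0,0,0,0],[0.045,0,0,0,0],[0.045,0,0,0,0]]' >/dev/null; python3 -c "
from h import *
st();prof('top');im,_=snap('top','t6')
for k in ('tin','jar','dish'):
    print(k,[ray('top',r['at'],0).round(3) for r in bot.pinpoint(k,'top')[:1]])
cv2.imwrite('pics/t6c.png',cv2.resize(im[100:310,200:460],None,fx=2.8,fy=2.8))"
```

```text
t 16.98 along 20.9 norm -199.2 z 337.6 mm yawx 99.4 jaw 0.529 F n,e,z 0.7 0.7 0.2
5 20 [5. 7. 8.]
15 24 [ 7. 23. 25.]
25 28 [20. 23. 26.]
35 27 [21. 23. 26.]
45 27 [21. 24. 26.]
55 27 [21. 24. 26.]
65 27 [21. 23. 26.]
75 27 [23. 24. 26.]
85 28 [18. 21. 26.]
95 27 [ 6.  8. 18.]
tin [array([0.585, 0.105, 0.   ])]
jar [array([0.465, 0.233, 0.   ])]
dish [array([0.776, 0.047, 0.   ])]
```

View pics/t6c.png

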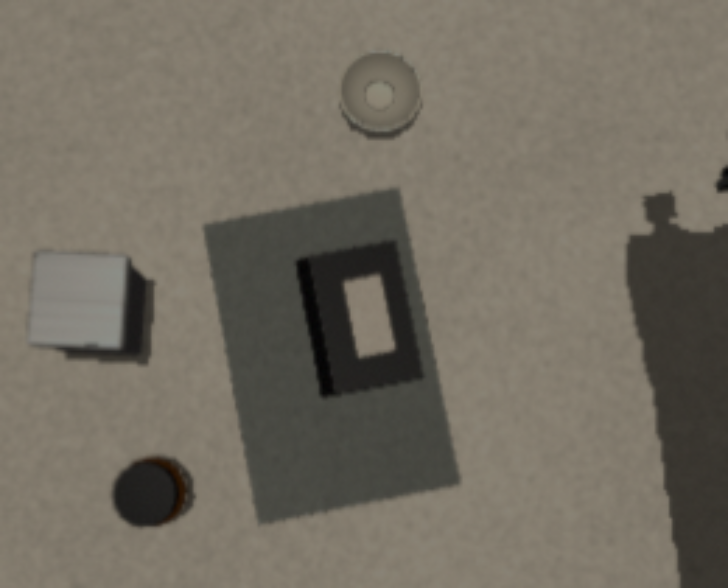

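The tray, at crop (297..422, 240..397), lies flat on the board with the label up. The tin, jar and dish have not moved (the detector's new tin position is a false hit on the tray), and the arm is clear.

```bash
python3 -c "
from station import bot
print(bot.hand_in())"
```

```text
the job is handed in; nothing more can be done
None
```

The tray lies flat and wells down on the board after being pushed against the edge and tipped over it; the tin, jar and dish are where they were, the arm is clear, and the job was handed in at about 17 s.

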